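# Sort a screw lid to the jar it fits

## Task

The loose black lid belongs to one of the two look-alike jars in the steel caddy: on that jar it screws fully home, on the other it starts and then binds part-way, and only trying it tells which. Turn it on gently without forcing it where it binds or over-tightening it, and leave it screwed fully home and level on the jar that takes it, without disturbing the other things on the cart.

Things in the scene. Friction and masses are not known exactly. Their poses are not given: they have to be found in the camera images.
- lid: Loose black screw lid, lying mouth down: 56 mm across its knurled skirt, 23 mm high, flat closed top, about 45 g. Origin: centre of its lower edge, z up; its top's inside is 20 mm above that edge. Three unmarked lugs inside catch the jar's right-handed thread: clockwise from above turns it on, 21 mm down per full turn. Home, its top bears on the rim, its lower edge 20 mm below the rim.
- mouth_left (a point): Centre of the open rim of the glass jar at the caddy's +y end, 102 mm above the deck (deck at z = 0). Neck 42 mm across, 49 mm over the thread, 28 mm high. Centred within about 1.5 mm and set down, the lid first rests 4 to 11.5 mm above home, depending on its bearing; under a light push of about 5 N it comes home after some 90 to 210 degrees clockwise, if this is the jar that takes it.
- mouth_right (a point): The same point of the look-alike jar at the caddy's -y end. Which jar takes the lid changes each time. On the other the lid turns alike at first but binds about 4 mm above home; turned back some 50 degrees it lifts off. Home and binding feel alike: the turning moment jumps from under 0.15 to 0.3 N m and more. 0.2 to 0.5 N m is hand-tight. A 25 N grip slips before harm is done.
- caddy: Steel caddy 96 x 216 mm, walls 36 mm high; holds the two jars (80 mm square to 74 mm height) 60 mm either side of its middle along its y. All fixed. Origin: centre of its underside, on the deck. The glass chips if the lid bears on it with over 100 N while over 2.5 mm short of home (wedged with 1 N m, or rammed down), and cracks if over-tightened at home (500 N in the thread, some 0.8 N m).
- cup_1: Loose stainless dipping cup, 62 mm across the rim, 30 mm high, to be left alone. Origin: centre of its underside.
- cup_2: A second, equal dipping cup, to be left alone. Origin: centre of its underside.
- ladle: Orange ladle, 320 mm long, along the cart's far edge, to be left alone. Origin: on its handle 78 mm from the centre of its bowl (76 mm across, 24 mm high), x along it towards the bowl.
- fish_rest: White porcelain chopstick rest shaped like a fish, 57 mm long, 21 mm high, to be left alone. Origin: centre of its underside.
Things that resemble listed ones, but are neither listed nor needed, are in the scene too. What is shaped like the lid but red or turquoise is not meant.

How it is judged (in metres and radians):
At the end, for the whole second after the job is handed in: The lid is screwed home on a jar: its lower edge 18.5 to 21.5 mm below that rim, centred within 3 mm, level within 3 degrees, at rest; cups, ladle and fish rest within 30 mm of where they stood (((horizontal distance between lid and mouth_left below 0.003 m and z of lid in the frame of mouth_left between -0.0215 and -0.0185 m) or (horizontal distance between lid and mouth_right below 0.003 m and z of lid in the frame of mouth_right between -0.0215 and -0.0185 m)) and angle between lid's own z axis and vertical below 0.05 rad and linear speed of lid below 0.01 m/s and distance of each of cup_1, cup_2, ladle, fish_rest from where it was at the start of the episode below 0.03 m); the robot touches nothing.
It fails at once if The lid was forced short of home: it bore on a jar with over 100 N (contact force between lid and caddy above 100 N and z of lid in the frame of mouth_left above -0.0175 m).
It fails at once if The lid was over-tightened: over 500 N in the thread (contact force between lid and caddy above 500 N).
It fails at once if A cup, the ladle or the fish rest was pushed away (distance of any of cup_1, cup_2, ladle, fish_rest from where it was at the start of the episode above 0.03 m).
It also fails if it takes over 72 s, if anything falls off the work surface, if the arm or the gripper's body presses on something with over 40 N, if the wrist force passes 120 N, or if a joint passes its speed limit or range.

## Robot

A 6-joint arm with a two-finger parallel gripper is mounted at the origin on the work surface. World frame = base frame: x ahead of the robot, y to its left, z up, the work surface at z = 0. Lengths are in mm, angles in rad, forces in N, time in s.
With the tool pointing down it reaches from about 275 to 750 mm from the base axis. Payload 10.2 kg.
Tool frame: the origin (TCP) lies where the fingers leave the gripper's body, on its centre line; the fingertips stand 73 mm ahead of it and the grasp point (between the pads) lies 54 mm ahead of it; z points along the fingers, y is the line along which they close (so a half turn about z gives the same grasp; the last joint's range is limited). The gripper opens to 85 mm and grips with 20 to 120 N. Pads are 22 mm wide; open, the fingers measure 114 mm over their backs; the gripper's body (76 mm by 85 mm) begins 54 mm behind the grasp point. The pads swing forward as they close: fully open they stand 13 mm farther back than shut.
Start: joints at [1.011, 0.313, 1.498, -0, 1.331, -0.223], TCP at [173.509, 495.506, 303.894] pointing down, gripper open.
Joint ranges: [-2.94, 2.94], [-0.97, 2.17], [0.19, 2.56], [-1.23, 4.37], [0.02, 3.11], [-2.88, 2.88]. Speed limits (rad/s): [2.39, 2.39, 3.01, 3.14, 3.14, 3.14].

## Interface

Orientations are given as a unit quaternion [w, x, y, z].
In Python, from rig import ctrl gives the robot as it stands.
- The arm moves only by the shell command python3 -m creep 'ROWS' [OPENING] [FORCE]. ROWS is JSON, a list that holds one entry, the list of rows, each a list of 6 numbers: the shift along the world's x, y, z in units of 25 mm (1.0 is 25 mm), then the turn, a rotation vector about the world's x, y, z in units of 5 degrees (1.0 is 5 degrees). In form: [[[x, y, z, ax, ay, az], ...]]. A call has 1 to 20 rows; each row is the pose to reach, as a shift and turn from the pose commanded when the call began; what a row does not reach only later rows make up. A row lasts 1/12 s, in which the tool goes at most 41.7 mm and 7.16 degrees, less where a joint would pass 70% of its speed; a pose out of reach is approached as far as the arm can. A call with a gripper value outside its range is refused whole. OPENING is the finger opening in mm, from 0 to 85.4, set as the call begins (- or left out, the last holds). The fingers move at their own pace and stop on an object; FORCE is the grip in N (left out, the last holds). Time passes only in rows, so rows that repeat a pose let the fingers close. It gives the time, the measured TCP pose, the force, the opening and the grip force at its end, in the units of the state.
- ctrl.sense(): the state, without advancing time (a new reading comes with each control period).
- ctrl.capture(name): name is "scene" or "top" or "wrist"; returns a dict with "image" (384x512x3 uint8, red, green, blue), "fx", "fy", "cx", "cy" (pixels), "R" (3x3) and "t" (3): a world point X has camera coordinates R X + t. Camera axes: x right, y down, z forward; pixel columns grow to the right and rows downward; lengths in mm; the calibration is good to about 2 mm. A picture is of the moment at which its call begins. There is no depth.
- ctrl.finish_job(): hands the job in; it is judged then, once.
The state is a dict: "time_s": time; "joints": joint angles; "dq": joint speeds; "tau": joint torques, N m; "eef_pos": TCP position; "ee_rot": TCP orientation; "force": force on the tool from outside, world axes, zero at the start; "wrist_torque": the same for the moment, N m; "grip_width": opening from 0.0 (shut) to 1.0 (fully open); "grip_force": force on a finger pad.
Only numpy, scipy, OpenCV 4.12 (cv2) and the standard library are available. Lean on these libraries where they do the work, as an engineer would, in place of code of your own. Each camera call takes 0.05 s, during which the arm holds its last target. There are 200 camera calls.

## Working session

There is one attempt and no reset: what is moved stays moved. The work goes in short steps, Python scripts to look and compute and a shell command to move; the robot and the scene stay as the last step left them, time stands still between calls to the robot, and variables do not carry over. Pictures are saved under pics/ and viewed, at most 10 in all, crops included, and the job is handed in when it is done.

```bash
mkdir -p pics; ls
cat > h.py <<'E'
import numpy as np, cv2
from rig import ctrl
def cap(n,f=None):
    c=ctrl.capture(n)
    if f: cv2.imwrite('pics/'+f,c['image'][:,:,::-1])
    return c
def ray(c,u,v,z):
    R=np.array(c['R']);t=np.array(c['t'])
    o=-R.T@t; d=R.T@np.array([(u-c['cx'])/c['fx'],(v-c['cy'])/c['fy'],1])
    return o+d*(z-o[2])/d[2]
E
python3 - <<'E'
from h import *
a=cap('top','top.png');b=cap('scene','scene.png')
for c in(a,b): print(-np.array(c['R']).T@c['t'],c['fx'],np.array(c['R']).round(2).tolist())
print(ctrl.sense())
E
```

```text
pics
[ 414.36171635   -5.11106608 1035.96265299] 375.207702439046 [[0.01, -1.0, 0.0], [-0.99, -0.01, -0.13], [0.13, -0.0, -0.99]]
[1020.35352312  206.64955241  836.77122542] 436.33144940009873 [[-0.38, 0.92, -0.01], [0.76, 0.31, -0.58], [-0.53, -0.23, -0.82]]
{'time_s': 0.1, 'joints': array([ 1.01059480e+00,  3.13395593e-01,  1.49833264e+00, -1.04345808e-06,
        1.33097112e+00, -2.23399952e-01]), 'dq': array([ 1.36180076e-03, -2.01533896e-03, -1.26586977e-03, -9.95700581e-04,
       -8.24901051e-04, -6.81739689e-05]), 'tau': array([ 1.72636264e-03, -4.12904084e+01, -2.60136974e+01, -2.48014785e-04,
        3.11577387e-03,  1.02320874e-05]), 'eef_pos': array([173.43566528, 495.38358292, 303.40217612]), 'ee_rot': array([-2.10830516e-04,  1.67605825e-01,  9.85853935e-01, -5.11613017e-04]), 'force': array([0.63514718, 0.32744471, 0.43179849]), 'wrist_torque': array([ 0.03880538, -0.00205321,  0.01176882]), 'grip_force': 0.0, 'grip_width': 0.9990682526469247}
```

View pics/top.png

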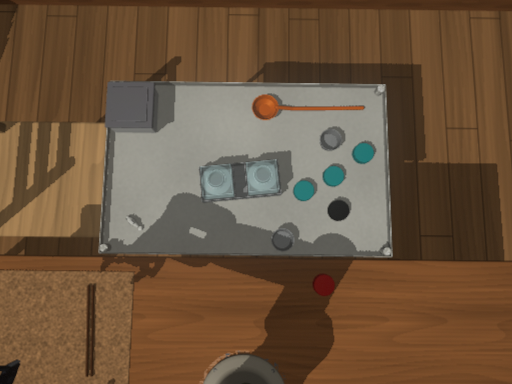

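View pics/scene.png

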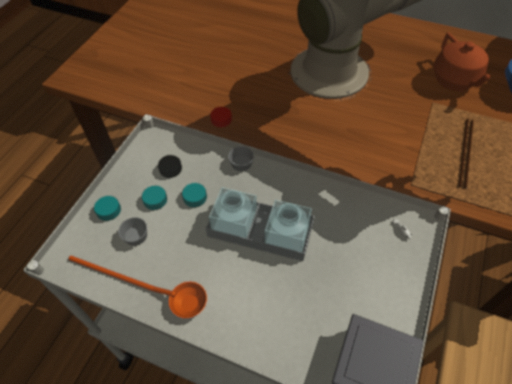

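The top view shows the black lid at about (339,210), the left jar at (217,181) and the right jar at (263,178). Teal decoys sit at (304,190), (334,175) and (363,153), and the cups at (331,138) and (283,239). Next I'll measure the lid and enlarge the jars.

Run:
```python
from h import *
cs={n:cap(n) for n in('top','scene')}
for n,c in cs.items():
    g=c['image'].max(2); x,y=(339,210) if n=='top' else (170,166)
    m=np.zeros_like(g); s=np.s_[y-20:y+20,x-20:x+20]; m[s]=(g[s]<45)*255
    _,l,st,ce=cv2.connectedComponentsWithStats(m); k=1+st[1:,4].argmax()
    print(n,st[k],ce[k],ray(c,*ce[k],14))
    (u,v),r=cv2.minEnclosingCircle(np.argwhere(l==k)[:,::-1].astype(np.float32));print(u,v,r,ray(c,u,v,14))
a=cs['top']['image'][150:210,190:290];b=cs['scene']['image'][180:260,200:320]
o=np.zeros((560,800,3),np.uint8)
o[:270,:450]=cv2.resize(a,(450,270),interpolation=2);o[:280,:0]=0
p=cv2.resize(b,(420,280),interpolation=2);o[280:560,:420]=p
t=cs['top']['image'][185:235,310:370];o[280:530,450:750]=cv2.resize(t,(300,250),interpolation=2)
cv2.imwrite('pics/crop.png',o[:,:,::-1])
```

```text
top [328 201  21  19 317] [338.04100946 210.00946372] [ 491.02501265 -250.66484163   14.        ]
338.0 209.85714721679688 10.2271146774292 [ 491.4394894  -250.56077806   14.        ]
scene [159 156  22  21 358] [169.29050279 166.23743017] [ 496.5999528  -248.85602198   14.        ]
169.32432556152344 166.21621704101562 10.823775291442871 [ 496.51145948 -248.81244914   14.        ]
```

View pics/crop.png

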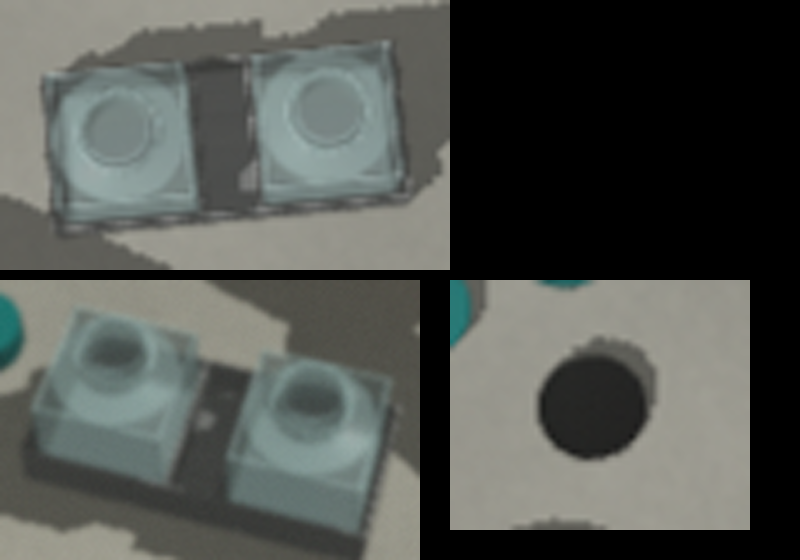

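The crop shows the left rim centre at about (216,178.9) in the top view and the right at (262.4,174.7). In the scene view they are at about (288.6,215) right of centre and (233,200).

```bash
python3 - <<'E'
from h import *
a=cap('top');b=cap('scene')
for n,p,q in(('L',(190+117/4.5,150+130/4.5),(200+310/3.5,180+(395-280)/3.5)),('R',(190+326/4.5,150+111/4.5),(200+117/3.5,180+(345-280)/3.5))):
    print(n,ray(a,*p,102),ray(b,*q,102))
E
python3 -m creep '[[[1.5,-2,0,0,0,1],[3,-4,0,0,0,2],[4.5,-6,0,0,0,3],[5.5,-8,0,0,0,4],[6.5,-10,0,0,0,5],[7.5,-12,0,0,0,6],[8.5,-14,0,0,0,7],[9.5,-16,0,0,0,8],[10,-18,0,0,0,9],[10.5,-20,0,0,0,10],[11,-22,0,0,0,10],[11,-24,0,0,0,10],[11,-26,0,0,0,10],[11,-28,0,0,0,10],[11,-29.8,0,0,0,10],[11,-29.8,0,0,0,10],[11,-29.8,0,0,0,10],[11,-29.8,0,0,0,10],[11,-29.8,0,0,0,10],[11,-29.8,0,0,0,10]]]' 85
python3 - <<'E'
from h import *
s=ctrl.sense();print(s['joints'],s['eef_pos'],s['ee_rot'],s['force'])
cap('wrist','w1.png')
E
```

```text
L [558.89526454  76.50653208 102.        ] [566.86373507  78.87910147 102.        ]
R [571.214904   -40.35845841 102.        ] [577.1230903  -37.13885078 102.        ]
time_s: 1.97
eef_pos: [448.3, -252.8, 303.7]
ee_rot: [-0.0, -0.264, 0.965, -0.0]
force: [1.3, 0.4, 0.2]
grip_width: 0.996
grip_force: 0.0
[-7.41277368e-01  2.90032838e-01  1.52898801e+00 -3.48454241e-04
  1.32221900e+00 -2.84605553e+00] [ 448.26295607 -252.76697017  303.70537517] [-4.87761074e-05 -2.63871475e-01  9.64557818e-01 -2.39289408e-04] [1.3163978  0.37325351 0.20901287]
```

View pics/w1.png

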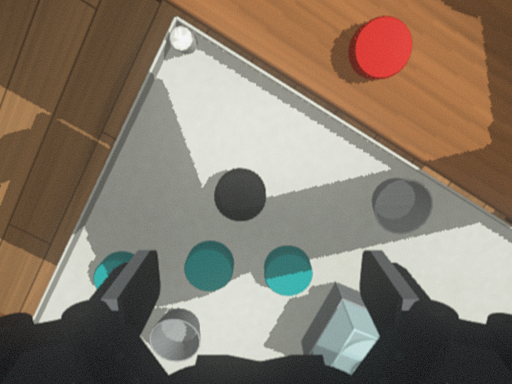

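The wrist view shows the black lid at about (240,194), with the teal decoys at (209,265), (288,270) and (118,270), clear of it.

```bash
cat >> h.py <<'E'
def lid(c,u,v,z,rad=45,th=70):
    g=c['image'].max(2); m=np.zeros_like(g); s=np.s_[max(0,v-rad):v+rad,u-rad:u+rad]; m[s]=(g[s]<th)*255
    m=cv2.morphologyEx(m,cv2.MORPH_OPEN,np.ones((5,5)))
    _,l,st,ce=cv2.connectedComponentsWithStats(m); k=1+st[1:,4].argmax()
    cn=max(cv2.findContours((l==k).astype(np.uint8),0,1)[0],key=cv2.contourArea)
    e=cv2.fitEllipse(cn); return st[k],e,ray(c,*e[0],z)
E
python3 - <<'E'
from h import *
c=cap('wrist');o=-np.array(c['R']).T@c['t'];print('cam',o,c['fx'])
for th in(55,70): print(lid(c,240,194,14,th=th))
E
```

```text
cam [ 384.98043445 -294.0292589   374.5513217 ] 343.7765865131605Traceback (most recent call last):
  File "<stdin>", line 3, in <module>
  File "h.py", line 14, in lid
    _,l,st,ce=cv2.connectedComponentsWithStats(m); k=1+st[1:,4].argmax()
                                                       ~~~~~~~~~~~~~~~^^
ValueError: attempt to get argmax of an empty sequence
```

Run:
```python
from h import *
c=cap('wrist');g=c['image'].max(2);print(g[194,190:290:4],g[150:240:5,240])
for th in(75,85,95):
    try: print(th,lid(c,240,194,14,th=th))
    except Exception as e: print(th,e)
print(ctrl.sense()['eef_pos'])
```

```text
[146 145 142 149 143 141 113  62  69  68  68  71  64  67  65  74  68  75
  76 154 223 224 219 158 186] [226 229 228 227  75  80  78  74  71  62  64  66  65  58  56 136 142 138]
75 (array([ 215,  185,   49,   36, 1254], dtype=int32), ((237.83242797851562, 203.35581970214844), (31.245603561401367, 51.59416961669922), 105.64641571044922), array([ 500.9536496 , -250.58309543,   14.        ]))
85 (array([ 215,  170,   51,   51, 2078], dtype=int32), ((240.08619689941406, 195.1468048095703), (50.20671844482422, 50.874732971191406), 2.631143808364868), array([ 491.43125356, -253.11224317,   14.        ]))
95 (array([ 215,  170,   51,   52, 2128], dtype=int32), ((240.1456756591797, 195.26925659179688), (50.65725326538086, 51.640907287597656), 179.3576202392578), array([ 491.52056795, -252.9867113 ,   14.        ]))
[ 448.27855809 -251.06767416  303.25251581]
```

```bash
python3 -m creep '[[[0.9,0,-1.2,0,0,-1],[1.76,-0.08,-2.5,0,0,-2],[1.76,-0.08,-4,0,0,-2],[1.76,-0.08,-5.3,0,0,-2],[1.76,-0.08,-5.8,0,0,-2],[1.76,-0.08,-5.8,0,0,-2],[1.76,-0.08,-5.8,0,0,-2],[1.76,-0.08,-5.8,0,0,-2],[1.76,-0.08,-5.8,0,0,-2]]]' 72
python3 - <<'E'
from h import *
c=cap('wrist','w2.png');print('cam',-np.array(c['R']).T@c['t'])
p=np.array(c['R'])@[492.5,-251.5,14]+c['t'];u,v=int(c['fx']*p[0]/p[2]+c['cx']),int(c['fy']*p[1]/p[2]+c['cy']);print(u,v)
for th in(80,95):
    try: print(th,lid(c,u,v,14,rad=90,th=th))
    except Exception as e: print(th,e)
print(ctrl.sense())
E
```

```text
time_s: 2.87
eef_pos: [493.0, -251.5, 160.6]
ee_rot: [0.001, -0.18, 0.984, -0.001]
force: [-0.8, -0.1, -0.4]
grip_width: 0.843
grip_force: 0.0
cam [ 424.03212713 -278.25881474  231.72017303]
261 203
80 (array([ 218,  158,   85,   87, 5820], dtype=int32), ((259.9192810058594, 201.2025146484375), (84.42508697509766, 85.95478057861328), 170.38427734375), array([ 491.33761027, -253.02144363,   14.        ]))
95 (array([ 218,  158,   85,   87, 5892], dtype=int32), ((259.8609924316406, 201.1843719482422), (84.84766387939453, 86.59391784667969), 172.7138214111328), array([ 491.3394616 , -253.06229072,   14.        ]))
{'time_s': 2.9167, 'joints': array([-6.83667597e-01,  5.24675135e-01,  1.58685281e+00,  3.98470249e-06,
        1.02741381e+00, -2.61604126e+00]), 'dq': array([-0.00298586,  0.00635893,  0.00511649,  0.00106309, -0.00049591,
       -0.00228673]), 'tau': array([ 9.09118890e-02, -4.67284977e+01, -2.20709002e+01,  2.82218309e-03,
        1.74084806e-03,  1.83771983e-03]), 'eef_pos': array([ 492.9208719 , -251.59028236,  160.40836667]), 'ee_rot': array([ 8.61586523e-04, -1.79804275e-01,  9.83701513e-01, -1.00721797e-03]), 'force': array([-0.56690143, -0.0521056 ,  0.18498853]), 'wrist_torque': array([-0.05225339,  0.02956604,  0.00215066]), 'grip_force': 0.0, 'grip_width': 0.8422331166170973}
```

View pics/w2.png

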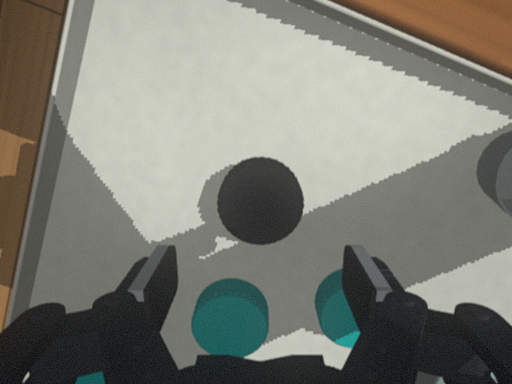

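The wrist view shows the lid at (260,201), centred between the finger pads at columns 165 and 355. I'll go down and grip it.

```bash
python3 -m creep '[[[-0.05,-0.05,-1,0,0,0],[-0.05,-0.05,-2,0,0,0],[-0.05,-0.05,-2.8,0,0,0],[-0.05,-0.05,-3.3,0,0,0],[-0.05,-0.05,-3.44,0,0,0],[-0.05,-0.05,-3.44,0,0,0],[-0.05,-0.05,-3.44,0,0,0],[-0.05,-0.05,-3.44,0,0,0]]]' 72
python3 -m creep '[[[0,0,0,0,0,0],[0,0,0,0,0,0],[0,0,0,0,0,0],[0,0,0,0,0,0],[0,0,0,0,0,0],[0,0,0,0,0,0],[0,0,0,0,0,0],[0,0,0,0,0,0]]]' 45 30
```

```text
time_s: 3.58
eef_pos: [491.8, -253.1, 74.2]
ee_rot: [0.001, -0.18, 0.984, -0.001]
force: [-0.4, 1.0, -0.1]
grip_width: 0.845
grip_force: 0.0
time_s: 4.25
eef_pos: [491.6, -253.0, 74.1]
ee_rot: [0.001, -0.18, 0.984, -0.001]
force: [-1.8, 0.3, 7.2]
grip_width: 0.648
grip_force: 31.0
```

```bash
python3 -m creep '[[[0,0,0.6,0,0,0],[0,0,1.6,0,0,0],[0,0,2.8,0,0,0],[0,0.2,4,0,0,0],[0.4,0.8,5.2,0,0,0],[1,1.8,6,0,0,0.5],[1.7,3,6.4,0,0,1],[2.4,4.4,6.4,0,0,1.5],[3,5.8,6.4,0,0,2],[3.6,7.2,6.4,0,0,2.5],[4.2,8.6,6.4,0,0,3],[4.8,9.7,6.4,0,0,3.5],[5.2,10.4,6.4,0,0,4],[5.3,10.6,6.4,0,0,4.5],[5.3,10.6,6.4,0,0,4.5],[5.3,10.6,6.4,0,0,4.5],[5.3,10.6,6.4,0,0,4.5]]]'
python3 - <<'E'
from h import *
c=cap('wrist','w3.png');R=np.array(c['R']);print('cam',-R.T@c['t'])
s=ctrl.sense();print(s['joints'],s['eef_pos'],s['grip_force'],s['grip_width'])
for q in([571.5,-40,102],[559.5,76.5,102]):
    p=R@q+c['t'];print(c['fx']*p[0]/p[2]+c['cx'],c['fy']*p[1]/p[2]+c['cy'])
E
```

```text
time_s: 5.67
eef_pos: [623.5, 11.5, 233.1]
ee_rot: [-0.0, -0.367, 0.93, -0.0]
force: [-0.6, 0.1, -0.2]
grip_width: 0.643
grip_force: 32.5
cam [569.58981125 -39.25448095 304.28307027]
[-1.69253182e-01  5.86504040e-01  1.27429957e+00 -1.46358103e-04
  1.28073077e+00 -2.49194388e+00] [623.50118591  11.41099434 233.11109157] 32.481002681792646 0.6407957066133996
256.15648284147517 90.82288298700989
406.1185649003057 209.14464614380523
```

View pics/w3.png

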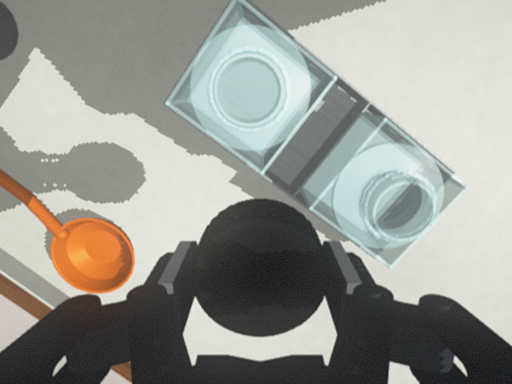

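The wrist view shows the right jar's rim at about (248,90), the left jar's at about (402,206), and the lid held level at (261,267). I'll refine the rims.

Run:
```python
from h import *
c=cap('wrist');g=cv2.cvtColor(c['image'],cv2.COLOR_RGB2GRAY)
o=np.zeros((560,800,3),np.uint8)
for i,(n,(x,y)) in enumerate({'R':(248,90),'L':(402,206)}.items()):
    s=g[y-60:y+60,x-60:x+60]
    h=cv2.HoughCircles(cv2.resize(s,None,fx=4,fy=4,interpolation=2),cv2.HOUGH_GRADIENT_ALT,2,20,param1=100,param2=0.5,minRadius=110,maxRadius=190)
    if h is not None:
        for q in h[0][:6]:
            u,v=x-60+(q[0]-1.5)/4,y-60+(q[1]-1.5)/4; print(n,u,v,q[2]/4,ray(c,u,v,102),'mm r',q[2]/4*202/c['fx'])
    o[80:480,i*400:i*400+400]=cv2.resize(cv2.equalizeHist(s),(400,400),interpolation=2)[...,None]
cv2.imwrite('pics/rims.png',o)
```

```text
R 248.625 89.125 37.10356 [573.73820721 -43.85630738 102.        ] mm r 21.801716
R 248.625 89.125 32.404076 [573.73820721 -43.85630738 102.        ] mm r 19.04034
L 402.125 206.125 30.594273 [559.92818785  73.03480278 102.        ] mm r 17.976917
L 402.125 206.125 37.00872 [559.92818785  73.03480278 102.        ] mm r 21.745989
```

View pics/rims.png

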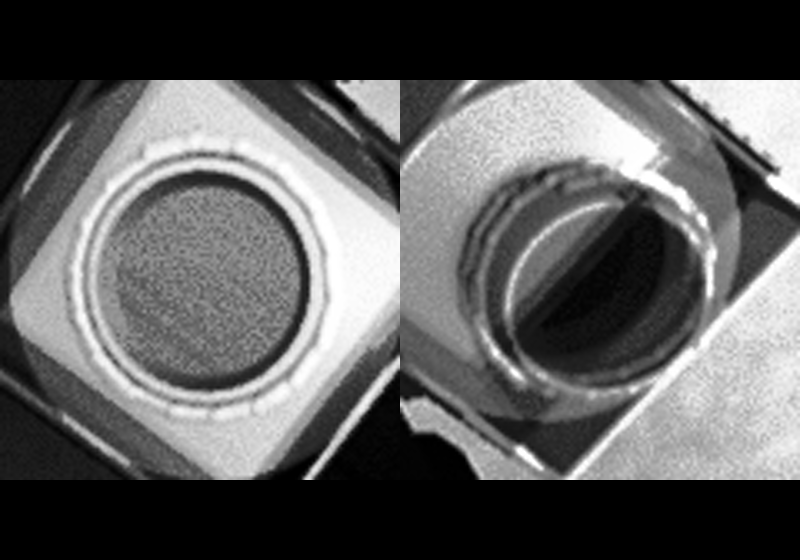

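The enlarged rims: the right one is clean at (248.3,89.1), and the left is seen obliquely. Now I'll check the held lid with the same camera.

Run:
```python
from h import *
c=cap('wrist');g=c['image'].max(2)
print(g[267,185:210:2],g[267,315:340:2],g[190:206:2,261],g[326:345:2,261])
m=((g<75)*255).astype(np.uint8); m[:,:196]=0;m[:,327:]=0;m[:190]=0;m[342:]=0
cn=max(cv2.findContours(m,0,1)[0],key=cv2.contourArea)[:,0]
s=ctrl.sense()['eef_pos'];print(s)
# top edge of the skirt: far(lower in image)/near parts fitted as ellipse, excluding the clipped columns
k=cn[(cn[:,0]>200)&(cn[:,0]<322)]
e=cv2.fitEllipse(k);print(e)
for z in(s[2]-74.1+23,s[2]-74.1+14): print(ray(c,*e[0],z)-s)
for q in((248.3,89.1),(402.1,206.1),(404.3,211)): print(ray(c,*q,102))
```

```text
[63 58 62 55 50 54 58 51 56 57 55 55 54] [44 48 44 47 44 42 49 50 51 51 52 51 58] [146 144 146 153 109  58  55  59] [ 54  50  59  59  61 113 227 224 226 223]
[623.58949214  11.4602787  233.10657818]
((259.80377197265625, 267.992431640625), (133.51699829101562, 135.99862670898438), 4.007468223571777)
[ -4.28711163  -4.24004262 -51.1       ]
[ -0.63105478  -0.80859796 -60.1       ]
[573.89550811 -44.00983835 102.        ]
[559.95545175  73.00029537 102.        ]
[561.11766178  76.49380119 102.        ]
```

```bash
python3 -m creep '[[[-0.6,-0.6,0,0,0,0],[-1.4,-1.5,0,0,0,0],[-1.9,-2.05,0,0,0,0],[-2.02,-2.18,-0.5,0,0,0],[-2.02,-2.18,-1.2,0,0,0],[-2.02,-2.18,-1.8,0,0,0],[-2.02,-2.18,-2.2,0,0,0],[-2.02,-2.18,-2.2,0,0,0],[-2.02,-2.18,-2.2,0,0,0]]]' - 25
python3 -m creep '[[[0,0,-0.05,0,0,0],[0,0,-0.1,0,0,0],[0,0,-0.14,0,0,0],[0,0,-0.14,0,0,0]]]'
python3 -m creep '[[[0,0,-0.05,0,0,0],[0,0,-0.1,0,0,0],[0,0,-0.1,0,0,0]]]'
```

```text
time_s: 6.57
eef_pos: [573.3, -42.4, 178.1]
ee_rot: [-0.0, -0.368, 0.93, 0.0]
force: [0.7, -0.3, -0.4]
grip_width: 0.645
grip_force: 32.5
time_s: 6.9
eef_pos: [573.3, -42.2, 174.6]
ee_rot: [0.0, -0.368, 0.93, -0.0]
force: [0.6, 0.1, -0.7]
grip_width: 0.644
grip_force: 32.5
time_s: 7.15
eef_pos: [573.2, -42.2, 171.7]
ee_rot: [-0.0, -0.368, 0.93, 0.0]
force: [0.3, 0.3, -0.5]
grip_width: 0.646
grip_force: 32.5
```

```bash
python3 -m creep '[[[0,0,-0.05,0,0,0],[0,0,-0.1,0,0,0],[0,0,-0.15,0,0,0],[0,0,-0.15,0,0,0]]]' 45 25
python3 -m creep '[[[0,0,-0.04,0,0,0],[0,0,-0.08,0,0,0],[0,0,-0.08,0,0,0]]]'
python3 -c "
from rig import ctrl;s=ctrl.sense();print(s['force'],s['wrist_torque'],s['grip_force'],s['joints'])"
```

```text
time_s: 7.48
eef_pos: [573.3, -42.3, 167.9]
ee_rot: [0.0, -0.368, 0.93, -0.0]
force: [1.5, -0.7, -0.5]
grip_width: 0.647
grip_force: 32.5
time_s: 7.73
eef_pos: [573.4, -42.3, 166.1]
ee_rot: [0.0, -0.368, 0.93, -0.0]
force: [1.9, -0.6, -0.8]
grip_width: 0.645
grip_force: 32.4
[ 1.9134134  -0.57895558 -0.76007592] [-0.06872729 -0.34882225 -0.03312565] 32.4371655183586 [-2.77292468e-01  5.58915439e-01  1.51137382e+00  5.54159188e-05
  1.07069695e+00 -2.60210856e+00]
```

```bash
python3 -m creep '[[[0.02,0,-0.04,0,0,0],[0.02,0,-0.08,0,0,0],[0.02,0,-0.12,0,0,0],[0.02,0,-0.12,0,0,0]]]'
python3 -m creep '[[[0,0,-0.04,0,0,0],[0,0,-0.08,0,0,0],[0,0,-0.08,0,0,0]]]'
```

```text
time_s: 8.07
eef_pos: [573.6, -42.2, 162.8]
ee_rot: [-0.0, -0.368, 0.93, 0.0]
force: [0.1, -0.4, -1.0]
grip_width: 0.643
grip_force: 32.5
time_s: 8.32
eef_pos: [573.9, -42.3, 161.8]
ee_rot: [0.0, -0.368, 0.93, -0.0]
force: [-0.9, 0.8, 5.7]
grip_width: 0.647
grip_force: 33.0
```

```bash
python3 -m creep '[[[0,0,0,0,0,0],[0,0,0,0,0,0],[0,0,0,0,0,0],[0,0,0,0,0,0]]]' 62 25
python3 -m creep '[[[0,0,0,0,0,0],[0,0,0,0,0,0],[0,0,0,0,0,0],[0,0,0,0,0,0],[0,0,0,0,0,0]]]' 45 25
python3 -c "
from rig import ctrl;s=ctrl.sense();print(s['force'],s['wrist_torque'],s['grip_force'],s['joints'])"
```

```text
time_s: 8.65
eef_pos: [573.7, -42.2, 161.0]
ee_rot: [-0.0, -0.368, 0.93, 0.0]
force: [-0.6, -0.1, -0.4]
grip_width: 0.725
grip_force: 0.0
time_s: 9.07
eef_pos: [573.8, -42.3, 161.2]
ee_rot: [0.0, -0.368, 0.93, -0.0]
force: [-0.1, -0.8, 0.9]
grip_width: 0.645
grip_force: 27.1
[-0.12111609 -0.79883618  0.90458653] [-0.02184625  0.06442311 -0.04227263] 27.097391460556537 [-2.77053946e-01  5.66084112e-01  1.51399917e+00 -6.93526335e-05
  1.06142584e+00 -2.60185827e+00]
```

```bash
cat > t.py <<'E'
from rig import ctrl;s=ctrl.sense();print('F',s['force'].round(1),'M',s['wrist_torque'].round(3),'z',s['eef_pos'][2].round(2),'j6',s['joints'][5].round(3))
E
python3 -m creep '[[[0,0,-0.04,0,0,-0.8],[0,0,-0.05,0,0,-1.6],[0,0,-0.06,0,0,-2.4],[0,0,-0.07,0,0,-3.2],[0,0,-0.08,0,0,-4]]]'; python3 t.py
python3 -m creep '[[[0,0,-0.01,0,0,-0.8],[0,0,-0.02,0,0,-1.6],[0,0,-0.025,0,0,-2.2]]]'; python3 t.py
```

```text
time_s: 9.48
eef_pos: [574.1, -42.3, 159.8]
ee_rot: [0.001, -0.199, 0.98, -0.0]
force: [-0.1, 0.7, 5.2]
grip_width: 0.643
grip_force: 27.5
F [-0.1  0.7  5.2] M [-0.009  0.107  0.012] z 159.83 j6 -2.249
time_s: 9.73
eef_pos: [574.2, -42.4, 159.3]
ee_rot: [0.001, -0.105, 0.995, -0.0]
force: [-0.2, 0.8, 3.5]
grip_width: 0.645
grip_force: 27.4
F [-0.2  0.8  3.5] M [ 0.01   0.057 -0.009] z 159.31 j6 -2.057
```

```bash
python3 -m creep '[[[0,0,-0.02,0,0,-0.7],[0,0,-0.03,0,0,-1.4],[0,0,-0.04,0,0,-2]]]'; python3 t.py
python3 -m creep '[[[0,0,-0.01,0,0,-0.7],[0,0,-0.02,0,0,-1.4],[0,0,-0.03,0,0,-2]]]'; python3 t.py
```

```text
time_s: 9.98
eef_pos: [574.3, -42.4, 158.5]
ee_rot: [0.001, -0.018, 1.0, -0.0]
force: [0.3, -1.6, 7.9]
grip_width: 0.646
grip_force: 27.6
F [ 0.3 -1.6  7.9] M [-0.025  0.019  0.065] z 158.53 j6 -1.883
time_s: 10.23
eef_pos: [574.6, -42.5, 158.6]
ee_rot: [0.002, 0.069, 0.998, -0.001]
force: [-2.5, 0.2, 17.3]
grip_width: 0.646
grip_force: 28.6
F [-2.5  0.2 17.3] M [0.036 0.499 0.36 ] z 158.64 j6 -1.709
```

Torque jumped after only about 50° of turning, with the lid still some 3.5–4 mm above home, so it is bound on the right jar. I'll turn it back and lift it off.

```bash
python3 -m creep '[[[0,0,0.02,0,0,1.2],[0,0,0.04,0,0,2.4],[0,0,0.06,0,0,3.6],[0,0,0.08,0,0,4.8],[0,0,0.09,0,0,6],[0,0,0.1,0,0,7.2],[0,0,0.12,0,0,8.4],[0,0,0.14,0,0,9.6],[0,0,0.16,0,0,10.4]]]'; python3 t.py
python3 -m creep '[[[0,0,0.05,0,0,0.6],[0,0,0.1,0,0,1.2],[0,0,0.16,0,0,1.6],[0,0,0.16,0,0,1.6]]]'; python3 t.py
```

```text
time_s: 10.98
eef_pos: [573.9, -42.3, 161.2]
ee_rot: [0.0, -0.379, 0.926, -0.0]
force: [-1.6, -0.0, 1.3]
grip_width: 0.649
grip_force: 27.2
F [-1.6 -0.   1.3] M [-0.082  0.14  -0.022] z 161.2 j6 -2.625
time_s: 11.32
eef_pos: [573.8, -42.2, 164.8]
ee_rot: [0.0, -0.44, 0.898, -0.0]
force: [0.5, -0.1, -0.5]
grip_width: 0.645
grip_force: 26.9
F [ 0.5 -0.1 -0.5] M [-0.022 -0.058 -0.014] z 164.84 j6 -2.76
```

```bash
python3 -m creep '[[[0,0,0.5,0,0,0],[0,0,1,0,0,0],[0,0.3,1.3,0,0,0],[-0.1,1,1.3,0,0,0],[-0.2,2,1.3,0,0,0],[-0.3,3,1.3,0,0,0],[-0.4,4,1.3,0,0,0],[-0.5,4.6,1.3,0,0,0],[-0.5,4.78,1.1,0,0,0],[-0.5,4.78,0.8,0,0,0],[-0.5,4.78,0.5,0,0,0],[-0.5,4.78,0.5,0,0,0],[-0.5,4.78,0.5,0,0,0]]]'; python3 t.py
python3 -m creep '[[[0,0,-0.06,0,0,0],[0,0,-0.12,0,0,0],[0,0,-0.18,0,0,0],[0,0,-0.18,0,0,0]]]'
python3 -m creep '[[[0,0,-0.06,0,0,0],[0,0,-0.12,0,0,0],[0,0,-0.16,0,0,0],[0,0,-0.16,0,0,0]]]'
```

```text
time_s: 12.4
eef_pos: [561.2, 76.3, 176.4]
ee_rot: [-0.001, -0.439, 0.898, 0.0]
force: [0.3, -0.4, -0.5]
grip_width: 0.645
grip_force: 27.6
F [ 0.3 -0.4 -0.5] M [ 0.008 -0.009  0.047] z 176.42 j6 -2.552
time_s: 12.73
eef_pos: [561.2, 77.1, 172.5]
ee_rot: [-0.0, -0.44, 0.898, 0.0]
force: [-0.4, -0.1, 0.6]
grip_width: 0.648
grip_force: 27.6
time_s: 13.07
eef_pos: [561.2, 77.3, 168.5]
ee_rot: [-0.0, -0.44, 0.898, 0.0]
force: [0.4, 0.2, -0.9]
grip_width: 0.643
grip_force: 27.6
```

Nothing touched on the way down, so the lid is over the left neck. I'll keep lowering.

```bash
python3 -m creep '[[[0,0,-0.06,0,0,0],[0,0,-0.12,0,0,0],[0,0,-0.12,0,0,0]]]'; python3 t.py
python3 -m creep '[[[0,0,-0.06,0,0,0],[0,0,-0.1,0,0,0],[0,0,-0.1,0,0,0]]]';python3 t.py
```

```text
time_s: 13.32
eef_pos: [561.2, 77.2, 165.5]
ee_rot: [-0.0, -0.44, 0.898, 0.0]
force: [-0.6, -0.9, 0.0]
grip_width: 0.647
grip_force: 27.6
F [-0.6 -0.9  0. ] M [-0.05  -0.01   0.031] z 165.46 j6 -2.552
time_s: 13.57
eef_pos: [561.2, 77.2, 163.0]
ee_rot: [-0.0, -0.44, 0.898, 0.0]
force: [-0.5, -1.1, -0.2]
grip_width: 0.646
grip_force: 27.6
F [-0.5 -1.1 -0.2] M [-0.079  0.005  0.007] z 163.02 j6 -2.552
```

```bash
python3 -m creep '[[[0,-0.02,-0.04,0,0,0],[0,-0.02,-0.08,0,0,0],[0,-0.02,-0.08,0,0,0]]]'; python3 t.py
python3 -m creep '[[[0,0,-0.04,0,0,0],[0,0,-0.06,0,0,0],[0,0,-0.06,0,0,0]]]';python3 t.py
```

```text
time_s: 13.82
eef_pos: [561.4, 76.7, 161.7]
ee_rot: [0.0, -0.44, 0.898, -0.0]
force: [-1.1, 0.1, 3.0]
grip_width: 0.647
grip_force: 28.0
F [-1.1  0.1  3. ] M [-0.065  0.249 -0.016] z 161.65 j6 -2.553
time_s: 14.07
eef_pos: [561.8, 76.8, 161.4]
ee_rot: [0.001, -0.44, 0.898, -0.001]
force: [-2.1, 1.2, 11.1]
grip_width: 0.644
grip_force: 28.8
F [-2.1  1.2 11.1] M [ 0.032  0.515 -0.035] z 161.36 j6 -2.553
```

```bash
python3 -m creep '[[[0,0,0,0,0,-0.8],[0,0,0,0,0,-1.6],[0,0,-0.01,0,0,-2.4],[0,0,-0.02,0,0,-3.2],[0,0,-0.03,0,0,-4]]]'; python3 t.py
python3 -m creep '[[[0,0,-0.01,0,0,-0.8],[0,0,-0.02,0,0,-1.6],[0,0,-0.03,0,0,-2.4],[0,0,-0.04,0,0,-3.2]]]'; python3 t.py
python3 -m creep '[[[0,0,-0.01,0,0,-0.8],[0,0,-0.02,0,0,-1.6],[0,0,-0.03,0,0,-2.4]]]'; python3 t.py
```

```text
time_s: 14.48
eef_pos: [562.1, 76.6, 160.4]
ee_rot: [0.002, -0.276, 0.961, -0.001]
force: [1.2, -0.4, 7.2]
grip_width: 0.647
grip_force: 28.4
F [ 1.2 -0.4  7.2] M [-0.087 -0.144  0.03 ] z 160.37 j6 -2.2
time_s: 14.82
eef_pos: [562.1, 76.6, 159.4]
ee_rot: [0.002, -0.139, 0.99, -0.0]
force: [0.4, -0.5, 9.3]
grip_width: 0.646
grip_force: 28.5
F [ 0.4 -0.5  9.3] M [-0.06  -0.073  0.121] z 159.4 j6 -1.921
time_s: 15.07
eef_pos: [562.1, 76.6, 158.6]
ee_rot: [0.002, -0.035, 0.999, -0.0]
force: [1.5, 0.0, 8.4]
grip_width: 0.647
grip_force: 28.4
F [1.5 0.  8.4] M [-0.19   0.043  0.024] z 158.58 j6 -1.712
```

```bash
python3 -m creep '[[[0,0,-0.01,0,0,-0.8],[0,0,-0.02,0,0,-1.6],[0,0,-0.03,0,0,-2.4]]]'; python3 t.py
python3 -m creep '[[[0,0,-0.01,0,0,-0.8],[0,0,-0.02,0,0,-1.6],[0,0,-0.03,0,0,-2.4]]]'; python3 t.py
```

```text
time_s: 15.32
eef_pos: [562.2, 76.6, 158.0]
ee_rot: [0.002, 0.07, 0.998, -0.0]
force: [1.5, -0.9, 8.0]
grip_width: 0.647
grip_force: 28.4
F [ 1.5 -0.9  8. ] M [-0.271  0.     0.04 ] z 157.96 j6 -1.502
time_s: 15.57
eef_pos: [562.1, 76.6, 157.2]
ee_rot: [0.002, 0.174, 0.985, 0.0]
force: [0.7, -1.6, 8.8]
grip_width: 0.648
grip_force: 28.5
F [ 0.7 -1.6  8.8] M [-0.195  0.101  0.042] z 157.16 j6 -1.293
```

Torque is still low well below the height where it bound on the other jar. I'll keep turning, in smaller steps near home.

```bash
python3 -m creep '[[[0,0,-0.01,0,0,-0.7],[0,0,-0.02,0,0,-1.4],[0,0,-0.03,0,0,-2]]]'; python3 t.py
python3 -m creep '[[[0,0,-0.01,0,0,-0.7],[0,0,-0.02,0,0,-1.4]]]'; python3 t.py
```

```text
time_s: 15.82
eef_pos: [562.2, 76.5, 156.6]
ee_rot: [0.002, 0.258, 0.966, 0.0]
force: [0.7, -0.4, 10.2]
grip_width: 0.644
grip_force: 28.6
F [ 0.7 -0.4 10.2] M [-0.067  0.208  0.014] z 156.57 j6 -1.119
time_s: 15.98
eef_pos: [562.2, 76.6, 156.1]
ee_rot: [0.002, 0.317, 0.948, 0.0]
force: [-0.4, -0.9, 10.9]
grip_width: 0.648
grip_force: 28.6
F [-0.4 -0.9 10.9] M [-0.188  0.176  0.039] z 156.09 j6 -0.996
```

```bash
python3 -m creep '[[[0,0,-0.01,0,0,-0.7],[0,0,-0.015,0,0,-1.4]]]'; python3 t.py
python3 -m creep '[[[0,0,-0.01,0,0,-0.7],[0,0,-0.015,0,0,-1.4]]]'; python3 t.py
```

```text
time_s: 16.15
eef_pos: [562.2, 76.6, 155.8]
ee_rot: [0.002, 0.374, 0.927, 0.0]
force: [0.4, -0.4, 10.9]
grip_width: 0.648
grip_force: 28.7
F [ 0.4 -0.4 10.9] M [-0.103  0.116  0.104] z 155.8 j6 -0.874
time_s: 16.32
eef_pos: [562.1, 76.6, 155.3]
ee_rot: [0.002, 0.43, 0.903, 0.0]
force: [0.3, -0.4, 10.8]
grip_width: 0.644
grip_force: 28.7
F [ 0.3 -0.4 10.8] M [-0.161  0.108  0.059] z 155.33 j6 -0.752
```

```bash
python3 -m creep '[[[0,0,-0.01,0,0,-0.7],[0,0,-0.01,0,0,-1.2]]]'; python3 t.py
python3 -m creep '[[[0,0,-0.01,0,0,-0.6],[0,0,-0.01,0,0,-1.2]]]'; python3 t.py
```

```text
time_s: 16.48
eef_pos: [562.2, 76.6, 155.3]
ee_rot: [0.002, 0.477, 0.879, 0.001]
force: [-0.8, 0.4, 11.2]
grip_width: 0.646
grip_force: 28.8
F [-0.8  0.4 11.2] M [-0.156  0.291  0.015] z 155.32 j6 -0.647
time_s: 16.65
eef_pos: [562.2, 76.6, 155.3]
ee_rot: [0.002, 0.522, 0.853, 0.001]
force: [-1.2, -0.6, 14.2]
grip_width: 0.652
grip_force: 29.0
F [-1.2 -0.6 14.2] M [-0.121  0.36   0.074] z 155.27 j6 -0.543
```

```bash
python3 -m creep '[[[0,0,0,0,0,-0.6],[0,0,0,0,0,-1.2]]]'; python3 t.py
python3 -m creep '[[[0,0,0,0,0,-0.5],[0,0,0,0,0,-1]]]'; python3 t.py
```

```text
time_s: 16.82
eef_pos: [562.2, 76.7, 155.3]
ee_rot: [0.002, 0.566, 0.824, 0.001]
force: [-2.1, -0.4, 13.8]
grip_width: 0.647
grip_force: 29.0
F [-2.1 -0.4 13.8] M [-0.052  0.452  0.029] z 155.28 j6 -0.438
time_s: 16.98
eef_pos: [562.2, 76.8, 155.3]
ee_rot: [0.002, 0.601, 0.799, 0.001]
force: [-1.0, 0.4, 14.6]
grip_width: 0.65
grip_force: 29.0
F [-1.   0.4 14.6] M [-0.035  0.579  0.158] z 155.28 j6 -0.352
```

```bash
python3 -m creep '[[[0,0,0,0,0,-0.5],[0,0,0,0,0,-1]]]'; python3 t.py
python3 -m creep '[[[0,0,0,0,0,-0.5],[0,0,0,0,0,-1]]]'; python3 t.py
```

```text
time_s: 17.15
eef_pos: [562.1, 76.8, 155.2]
ee_rot: [0.001, 0.635, 0.772, 0.001]
force: [-1.3, 2.4, 13.9]
grip_width: 0.647
grip_force: 29.0
F [-1.3  2.4 13.9] M [0.183 0.615 0.352] z 155.22 j6 -0.265
time_s: 17.32
eef_pos: [562.1, 77.0, 155.3]
ee_rot: [0.001, 0.668, 0.744, 0.001]
force: [-2.1, 1.6, 14.4]
grip_width: 0.646
grip_force: 29.1
F [-2.1  1.6 14.4] M [0.38  0.487 0.996] z 155.25 j6 -0.178
```

Torque reached 1.0 N m, so the lid is tight. I'll ease it back straight away and then release.

```bash
python3 -m creep '[[[0,0,0,0,0,0.7],[0,0,0.02,0,0,0.9]]]'; python3 t.py
```

```text
time_s: 17.48
eef_pos: [562.2, 76.9, 155.3]
ee_rot: [0.001, 0.637, 0.771, 0.001]
force: [2.9, 1.8, 5.2]
grip_width: 0.649
grip_force: 28.2
F [2.9 1.8 5.2] M [ 0.245 -0.121  0.034] z 155.31 j6 -0.26
```

```bash
python3 -m creep '[[[0,0,0,0,0,0],[0,0,0,0,0,0],[0,0,0,0,0,0],[0,0,0,0,0,0],[0,0,0,0,0,0]]]' 74; python3 t.py
python3 -m creep '[[[0,0,0.3,0,0,0],[0,0,1,0,0,0],[0,0,2,0,0,0],[0,0,3,0,0,0],[-0.8,0.6,4,0,0,0],[-2,1.2,4.5,0,0,0],[-3.2,1.8,5,0,0,0],[-4,2,5,0,0,0],[-4,2,5,0,0,0],[-4,2,5,0,0,0]]]'; python3 t.py
python3 - <<'E'
from h import *
im=[]
for n in('top','scene','wrist'):
    c=cap(n);R=np.array(c['R'])
    for z in(105,82): 
        p=R@[562,76.8,z]+c['t'];print(n,z,c['fx']*p[0]/p[2]+c['cx'],c['fy']*p[1]/p[2]+c['cy'])
    u,v=int(c['fx']*p[0]/p[2]+c['cx']),int(c['fy']*p[1]/p[2]+c['cy'])
    if n=='wrist': im.append(cv2.resize(c['image'],(400,300)))
    else:
        u=min(max(u,50),461);v=min(max(v,38),345)
        im.append(cv2.resize(c['image'][v-37:v+38,u-50:u+50],(400,300),interpolation=2))
    if n!='wrist':
        try: print(lid(c,u,v,94,rad=25,th=60)[0:2])
        except Exception as e: print(e)
im.append(np.zeros_like(im[0]))
cv2.imwrite('pics/end.png',np.vstack([np.hstack(im[:2]),np.hstack(im[2:])])[:,:,::-1])
E
```

```text
time_s: 17.9
eef_pos: [561.1, 76.7, 153.5]
ee_rot: [-0.0, 0.638, 0.77, -0.0]
force: [-0.7, 0.7, 1.2]
grip_width: 0.868
grip_force: 0.0
F [-0.7  0.7  1.2] M [ 0.023 -0.016 -0.039] z 153.51 j6 -0.257
time_s: 18.73
eef_pos: [460.9, 127.0, 279.7]
ee_rot: [0.001, 0.638, 0.77, 0.0]
force: [0.9, 0.5, -0.2]
grip_width: 0.867
grip_force: 0.0
F [ 0.9  0.5 -0.2] M [-0.01   0.046 -0.03 ] z 279.68 j6 -0.164
top 105 215.81331109224237 177.4815043384415
top 82 216.565585832107 178.8925374207874
(array([206, 168,  21,  21, 356], dtype=int32), ((215.98475646972656, 178.15992736816406), (20.075801849365234, 20.75133514404297), 143.76513671875))
scene 105 288.5121174347665 209.8086810520972
scene 82 287.94515115508256 215.9453498304548
(array([276, 201,  26,  27, 563], dtype=int32), ((288.2196350097656, 213.92227172851562), (25.703413009643555, 26.069808959960938), 148.7221221923828))
wrist 105 372.19082369434307 271.20613377427094
wrist 82 363.8037020951831 257.7079076505653
```

View pics/end.png

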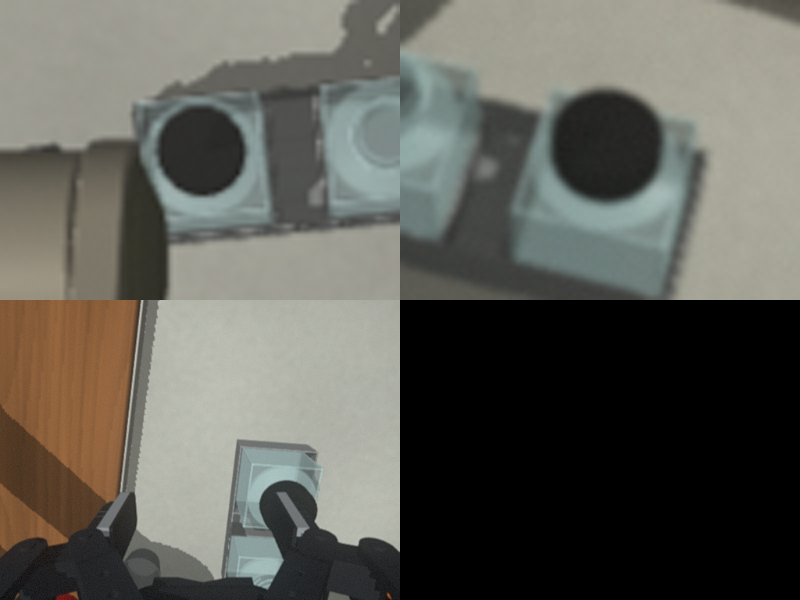

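The lid sits level and centred on the left jar at the home height, and the gripper is clear. I'm handing in.

```bash
python3 -c "
from rig import ctrl;print(ctrl.finish_job())"
```

```text
the job is handed in; nothing more can be done
None
```

I handed in the job with the lid screwed home and level on the left (+y) jar, after it bound on the right one; the last turn briefly peaked at about 1.0 N m, above the 0.8 N m cracking limit, and I eased it back at once, but the hand-in returned no verdict, so I can't confirm it passed.

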